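Put the sauce pots into their own wells of the warmer

TASK

The three hot sauce pots were put back in the wrong wells of the warmer: the small one has sunk into the large well and the other two stand on top of holes too small for them. Change them round, using the wooden board as the spare place, so that each pot hangs by its rim in the well of its own size, level and fully down. Keep the pots upright, set them down rather than drop them, never stand one on the bare table, and leave the thermometer where it lies.

Things in the scene. Friction and masses are not known exactly. Their poses are not given: they have to be found in the camera images.
- sauce_pot_small: The small of three round lidded steel sauce pots, 0.42 kg +-20%. Origin: centre of underside, z up. Diameter 65 mm at the base (edge rounded 9), 71 below the rim, 85 at the rim, whose underside is 60 above the origin. Lifted by the lid's black knob: lid 72 above origin, knob 31 mm across from 86 to 100, top 104. At the start sunk in the large well, on its floor.
- sauce_pot_medium: The medium of three round lidded steel sauce pots, 0.58 kg +-20%. Origin: centre of underside, z up. Diameter 89 mm at the base (edge rounded 9), 95 below the rim, 109 at the rim, whose underside is 68 above the origin. Lifted by the lid's black knob: lid 80 above origin, knob 31 mm across from 94 to 108, top 112. At the start on top of the small well's plate.
- sauce_pot_large: The large of three round lidded steel sauce pots, 0.74 kg +-20%. Origin: centre of underside, z up. Diameter 113 mm at the base (edge rounded 9), 119 below the rim, 133 at the rim, whose underside is 75 above the origin. Lifted by the lid's black knob: lid 87 above origin, knob 31 mm across from 101 to 115, top 119. At the start on top of the medium well's plate.
- well_plate_small: Fixed metal plate 159 x 149 x 8 mm in the warmer's top, one of three in any order, with the small round hole, 76 mm across. Origin: hole centre at the plate's underside, 97 mm above the table; x, y along the warmer's x, y. The small pot hangs here by its rim, about 3 mm play all round, its origin then 52 mm below this origin.
- well_plate_medium: Fixed metal plate 159 x 149 x 8 mm in the warmer's top, one of three in any order, with the medium round hole, 100 mm across. Origin: hole centre at the plate's underside, 97 mm above the table; x, y along the warmer's x, y. The medium pot hangs here by its rim, about 3 mm play all round, its origin then 60 mm below this origin.
- well_plate_large: Fixed metal plate 159 x 149 x 8 mm in the warmer's top, one of three in any order, with the large round hole, 124 mm across. Origin: hole centre at the plate's underside, 97 mm above the table; x, y along the warmer's x, y. The large pot hangs here by its rim, about 3 mm play all round, its origin then 67 mm below this origin.
- warmer: Fixed steel counter-top sauce warmer, 176 x 470 x 105 mm, plates level with its top. Origin: middle of its underside, on the table; x across (control box with knob on the -x side, to 130 mm out), y along. Well centres at x = 0, y = -151, 0, +151 mm; floor in the wells 25 mm above the table.
- resting_board: Loose dark hardwood board for hot pots, 85 x 200 x 16 mm, lying flat on the table. Origin: centre of its underside; x along the 85 mm, y along the 200 mm, z up. Empty at the start: the spare place.
- probe_thermometer: Bystander, loose: food probe with blue body, 179 mm long along its y, 26 mm wide, 16 mm high, lying on the table right of the warmer. Origin: centre of its underside. Not to be moved.

How it is judged (in metres and radians):
At the end, for the whole second after the job is handed in: Each of the three pots hangs in the well of its own size: its axis within 8 mm of the hole's centre, its rim within 4 mm of resting on the plate, tilted less than 0.06 rad (3.4 degrees), at rest and released (horizontal distance between sauce_pot_small and well_plate_small below 0.008 m and z of sauce_pot_small in the frame of well_plate_small between -0.056 and -0.048 m and angle between each of sauce_pot_small, sauce_pot_medium, sauce_pot_large's own z axis and vertical below 0.06 rad and linear speed of each of sauce_pot_small, sauce_pot_medium, sauce_pot_large below 0.02 m/s and horizontal distance between sauce_pot_medium and well_plate_medium below 0.008 m and z of sauce_pot_medium in the frame of well_plate_medium between -0.064 and -0.056 m and horizontal distance between sauce_pot_large and well_plate_large below 0.008 m and z of sauce_pot_large in the frame of well_plate_large between -0.071 and -0.063 m); the robot touches nothing.
It fails at once if a pot is tipped more than 20 degrees (angle between any of sauce_pot_small, sauce_pot_medium, sauce_pot_large's own z axis and vertical above 0.35 rad).
It fails at once if a pot is dropped or knocked: it moves faster than 0.6 m/s with no finger on it ((linear speed of sauce_pot_small above 0.6 m/s and contact force between the fingers and sauce_pot_small below 0.3 N) or (linear speed of sauce_pot_medium above 0.6 m/s and contact force between the fingers and sauce_pot_medium below 0.3 N) or (linear speed of sauce_pot_large above 0.6 m/s and contact force between the fingers and sauce_pot_large below 0.3 N)).
It fails at once if a pot stands on the bare table (height (world z) of any of sauce_pot_small, sauce_pot_medium, sauce_pot_large below 0.01 m).
It fails at once if the thermometer is moved more than 40 mm (distance of probe_thermometer from where it was at the start of the episode above 0.04 m).
It also fails if it takes over 112 s, if anything falls off the work surface, if the arm or the gripper's body presses on something with over 40 N, if the wrist force passes 120 N, or if a joint passes its speed limit or range.

ROBOT

A 6-joint arm with a two-finger parallel gripper is mounted at the origin on a cart in front of the work surface, level with it; the furniture and walls round the work are solid. World frame = base frame: x ahead of the robot, y to its left, z up, the work surface at z = 0. Lengths are in m, angles in degrees, forces in N, time in s.
With the tool pointing down it reaches from about 0.35 to 0.85 m from the base axis. Payload 8.1 kg.
Tool frame: the origin (TCP) lies at the very end of the fingers, on their centre line; the grasp point (between the pads) lies 19 mm behind it; z points along the fingers, y is the direction in which the jaws open and shut (so a half turn about z gives the same grasp; the last joint's range is limited). The gripper opens to 93 mm and grips with 3 to 60 N. Pads are 15 mm wide; open, the fingers measure 128 mm over their backs; the gripper's body (75 mm by 188 mm) begins 65 mm behind the grasp point.
Start: joints at [-69.523, 7.471, 85.268, -0, 87.261, -4.893], TCP at [0.257, -0.542, 0.219] pointing down, gripper open.
Joint ranges: [-169.43, 169.43], [-51.17, 129.36], [1.28, 143.12], [-76.62, 256.62], [0, 156.53], [-152.29, 152.29]. Speed limits (degrees/s): [136.94, 136.94, 159.86, 180, 180, 180].

INTERFACE

Orientations are given as [roll, pitch, yaw] about the fixed x, y, z axes, in that order (R = Rz(yaw) Ry(pitch) Rx(roll)).
In Python, from cell import * gives the robot as it stands.
- The arm moves only by the tool apply_moves, never from a script. Its argument "series" is a list that holds one entry, the list of rows, each a list of 5 numbers: the shift along the world's x, y, z in m, then the turn about the world's z in rad, then the finger opening in m, from 0 to 0.093. In form: [[[x, y, z, spin, gripper], ...]]. A call has exactly 5 rows; each row is the pose to reach, as a shift and turn from the pose measured when the call began; what a row does not reach only later rows make up. A row lasts 1/8 s, in which the tool goes at most 62.5 mm and 10.7 degrees, less where a joint would pass 70% of its speed; a pose out of reach is approached as far as the arm can. A call with a gripper value outside its range is refused whole. The fingers move at their own pace and stop on an object; "force" is the grip in N (left out, the last holds). Time passes only in rows, so rows that repeat a pose let the fingers close, or fill a call up. It gives the time, the measured TCP pose, the force and the opening at its end, in the units of the state.
- read_state(): the state, without advancing time (a new reading comes with each control period).
- read_camera(name): name is "side" or "top"; returns a dict with "frame" (384x512x3 uint8, red, green, blue), "camera_matrix" (3x3 intrinsics, pixels), "rvec" (rotation vector, rad) and "tvec" (3), from world to camera coordinates, as OpenCV has them. Camera axes: x right, y down, z forward; pixel columns grow to the right and rows downward; lengths in m; the calibration is good to about 2 mm. A picture is of the moment at which its call begins. There is no depth.
- job_done(): hands the job in, once; it reports no verdict.
The state is a dict: "t": time; "joint_pos": joint angles; "qd": joint speeds; "joint_efforts": joint torques, N m; "eef_pos": TCP position; "tcp_rot": TCP orientation; "ft_force": force on the tool from outside, world axes, zero at the start; "moment": the same for the moment, N m; "finger_gap": opening from 0.0 (shut) to 1.0 (fully open).
Only numpy, scipy, OpenCV 4.12 (cv2) and the standard library are available. Lean on these libraries where they do the work, as an engineer would, in place of code of your own. Each camera call takes 0.05 s, during which the arm holds its last target.

## Working session

There is one attempt and no reset: what is moved stays moved. The work goes in short steps, Python scripts to look and compute and a tool call to move; the robot and the scene stay as the last step left them, time stands still between calls to the robot, and variables do not carry over. Pictures are saved under pics/ and viewed, and the job is handed in when it is done.

Besides the shell and the picture viewer there is one more tool, called after "Call:" by a JSON object that holds its "name" and its "arguments", one argument or row to a line. apply_moves: Moves the arm, as the interface text tells. Its arguments: {"type":"object","properties":{"series":{"type":"array"},"force":{"type":"number"}},"required":["series"]}

```bash
mkdir -p pics; ls; python3 - <<'E'
from cell import *
import cv2
print(read_state())
for n in("top","side"):
    c=read_camera(n); cv2.imwrite(f"pics/{n}0.png",c["frame"][:,:,::-1])
    R=cv2.Rodrigues(c["rvec"])[0]; print(n,c["camera_matrix"],(-R.T@c["tvec"].reshape(3)),R)
E
```

```text
pics
{'t': 0.0, 'joint_pos': array([-6.95213696e+01,  7.51564132e+00,  8.53273202e+01, -1.29612197e-03,
        8.72597192e+01, -4.89320437e+00]), 'qd': array([ 0.06144983, -0.05098779,  0.0294535 ,  0.04389118, -0.02245728,
       -0.01120181]), 'joint_efforts': array([-1.92729880e-03, -5.59844041e+01, -4.91756916e+01,  7.68380868e-02,
        3.53476766e-02, -1.61174830e-04]), 'eef_pos': array([ 0.256914  , -0.54160907,  0.21760064]), 'tcp_rot': array([-1.79897583e+02, -7.46871829e-03,  2.53718912e+01]), 'ft_force': array([-0.0976375 , -0.2441395 ,  0.09244365]), 'moment': array([-0.01384464, -0.01778112,  0.00201892]), 'finger_gap': 1.0003133489789862}
top [[450.34302393   0.         262.80562922]
 [  0.         450.34302393 192.9890425 ]
 [  0.           0.           1.        ]] [ 0.48674368 -0.08935028  1.12637129] [[ 1.49803214e-03 -9.99880760e-01 -1.53695267e-02]
 [-9.96903985e-01 -2.84952907e-04 -7.86280091e-02]
 [ 7.86142539e-02  1.54397297e-02 -9.96785541e-01]]
side [[489.33974094   0.         252.9153282 ]
 [  0.         489.33974094 180.82849313]
 [  0.           0.           1.        ]] [ 1.28776085 -0.06005254  1.03018661] [[-0.03203439  0.99935534  0.0162079 ]
 [ 0.79602066  0.03531624 -0.60423825]
 [-0.60442113 -0.00645458 -0.79663884]]
```

View pics/top0.png

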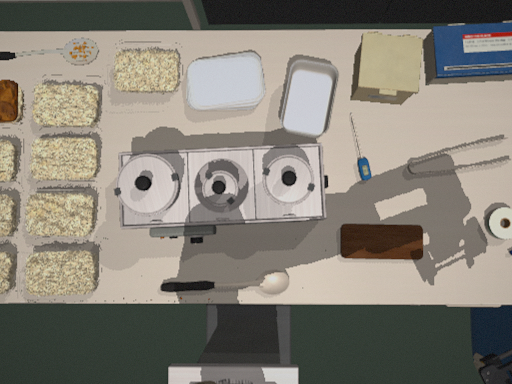

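View pics/side0.png

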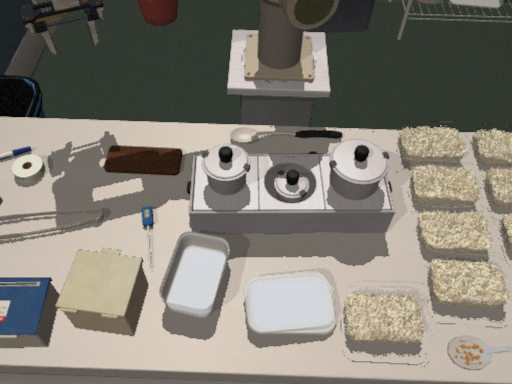

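The top view is turned so that image left is +y. The large pot is at (143,183), the small one in the middle well at (219,187), the medium one at (288,178), and the board at (382,241). Next I zoom in for exact pixels.

```bash
cat > h.py <<'E'
import numpy as np, cv2
from cell import *
def ray(c,u,v,z):
    K=c["camera_matrix"];R=cv2.Rodrigues(c["rvec"])[0];C=-R.T@c["tvec"].reshape(3)
    d=R.T@np.linalg.inv(K)@np.array([u,v,1.]); return C+d*(z-C[2])/d[2]
def proj(c,P): return cv2.projectPoints(np.array(P,float).reshape(-1,3),c["rvec"],c["tvec"],c["camera_matrix"],None)[0].reshape(-1,2)
def crop(c,x0,y0,x1,y1,s,fn,marks=[]):
    im=c["frame"][y0:y1,x0:x1,::-1].copy(); im=cv2.resize(im,None,fx=s,fy=s,interpolation=cv2.INTER_CUBIC)
    for (u,v) in marks: cv2.circle(im,(int((u-x0+.5)*s),int((v-y0+.5)*s)),2,(0,0,255),-1)
    for u in range(-(-x0//20)*20,x1,20): cv2.putText(im,str(u),(int((u-x0+.5)*s)-10,10),0,.35,(255,0,0),1); cv2.line(im,(int((u-x0+.5)*s),12),(int((u-x0+.5)*s),18),(255,0,0),1)
    for v in range(-(-y0//20)*20,y1,20): cv2.putText(im,str(v),(0,int((v-y0+.5)*s)+4),0,.35,(255,0,0),1); cv2.line(im,(26,int((v-y0+.5)*s)),(32,int((v-y0+.5)*s)),(255,0,0),1)
    cv2.imwrite(fn,im)
def circ(p,z,r,n=48):
    a=np.linspace(0,2*np.pi,n,endpoint=False); return np.c_[p[0]+r*np.cos(a),p[1]+r*np.sin(a),np.full(n,z)]
E
python3 - <<'E'
from h import *
c=read_camera("top"); crop(c,105,135,345,265,3.3,"pics/t1.png"); crop(c,325,110,445,270,3.5,"pics/t2.png")
c=read_camera("side"); crop(c,180,135,400,240,3.6,"pics/s1.png")
E
```

```text
(no output)
```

View pics/t1.png

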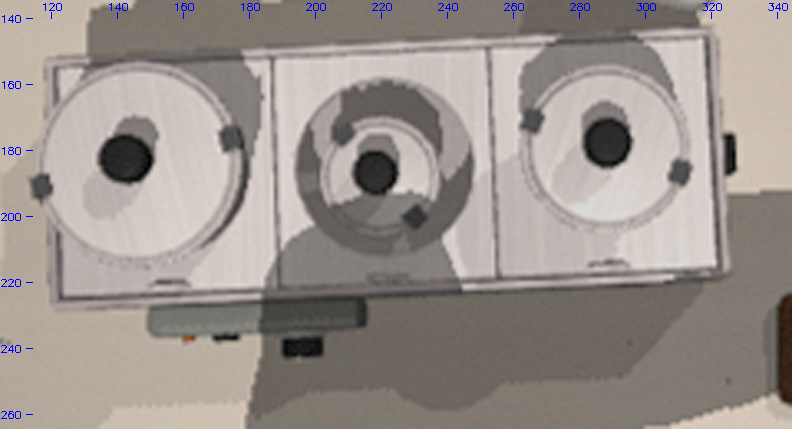

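View pics/t2.png

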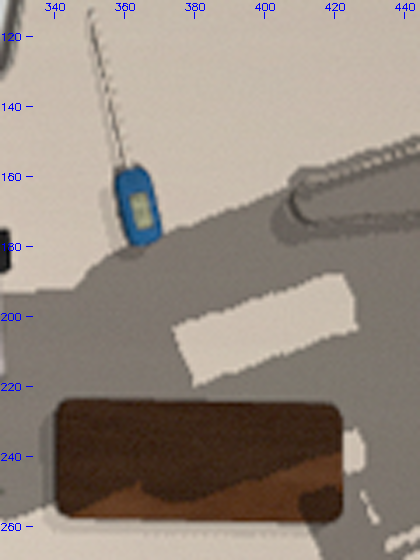

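View pics/s1.png

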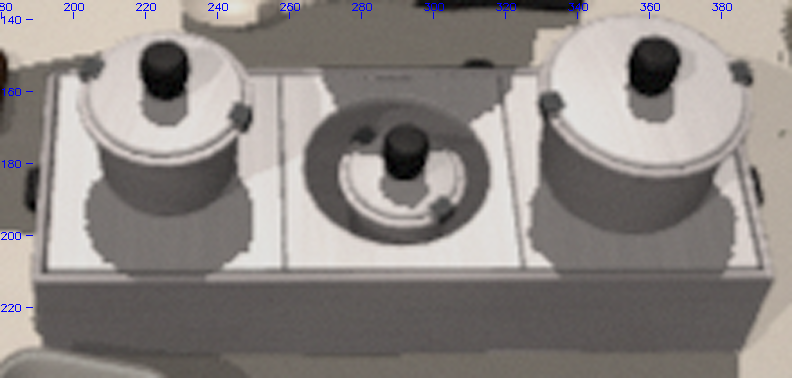

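```bash
python3 - <<'E'
from h import *
from scipy.optimize import least_squares
t=read_camera("top"); s=read_camera("side")
T=np.array([(45,60),(716,28),(731,273),(55,307)])/3.3+[104.5,134.5]
S=np.array([(35,278),(772,276),(50,70)])/3.6+[179.5,134.5]
# warmer corners local: TL=+x(+y); image left=+y, up=+x
L=np.array([(88,235),(88,-235),(-88,-235),(-88,235)])/1000
LS=np.array([(88,-235),(88,235),(-88,-235)])/1000
def W(p,l):
    a=p[2];R=np.array([[np.cos(a),-np.sin(a)],[np.sin(a),np.cos(a)]]); q=l@R.T+p[:2]; return np.c_[q,np.full(len(q),.105)]
f=lambda p:np.r_[(proj(t,W(p,L))-T).ravel(),(proj(s,W(p,LS))-S).ravel()]
r=least_squares(f,[.5,0,0]); print(r.x,r.fun.round(1))
p=r.x
print("wells",W(p,np.array([(0,-.151),(0,0),(0,.151)])).round(4))
# top view only board corners
B=np.array([(55,402),(342,405),(342,521),(55,515)])/3.5+[324.5,109.5]
b=np.array([ray(t,u,v,.016) for u,v in B]);print("board",b.round(3),b.mean(0))
for (u,v) in np.array([(90,10),(140,245),(118,170),(160,235)])/3.5+[324.5,109.5]: print("thermo",ray(t,u,v,.008).round(3))
# knobs: black blobs
for n,c,cs in(("top",t,[(143,183),(219,187),(288,178)]),("side",s,[(361.5,153),(292.5,177),(225.5,154)])):
    m=(c["frame"].max(2)<60).astype(np.uint8)
    k,lab,st,cen=cv2.connectedComponentsWithStats(m)
    for q in cs:
        i=lab[int(q[1]),int(q[0])]; print(n,i,st[i],cen[i].round(2))
        for zt in (.105+.104,.025+.093,.105+.108-.005): print("   ",ray(c,*cen[i],zt).round(4))
crop(t,105,135,345,265,3.3,"pics/t3.png",list(proj(t,np.vstack([W(p,L),circ(W(p,np.zeros((1,2)))[0],.105,.062)]))))
E
```

```text
[0.58458552 0.02066399 0.04922698] [ 0.1 -0.3  0.9 -0.8  0.8  1.8 -1.3  1.5 -0.7  1.6  1.6  1.  -0.5 -0.3]
wells [[ 0.592  -0.1302  0.105 ]
 [ 0.5846  0.0207  0.105 ]
 [ 0.5772  0.1715  0.105 ]]
board [[ 0.497 -0.262  0.016]
 [ 0.495 -0.462  0.016]
 [ 0.415 -0.46   0.016]
 [ 0.419 -0.261  0.016]] [ 0.45650582 -0.36149372  0.016     ]
thermo [ 0.779 -0.292  0.008]
thermo [ 0.609 -0.325  0.008]
thermo [ 0.663 -0.31   0.008]
thermo [ 0.616 -0.339  0.008]
top 108 [136 176  15  14 174] [142.83 182.63]
    [0.5804 0.1716 0.209 ]
    [0.5897 0.1974 0.118 ]
    [0.5805 0.1718 0.208 ]
top 111 [213 181  12  13 129] [218.4 186.9]
    [0.5716 0.0159 0.209 ]
    [0.58   0.0263 0.118 ]
    [0.5717 0.016  0.208 ]
top 106 [282 171  14  14 155] [288.54 177.73]
    [ 0.5904 -0.1278  0.209 ]
    [ 0.6007 -0.1316  0.118 ]
    [ 0.5906 -0.1278  0.208 ]
side 36 [355 146  14  16 178] [361.06 153.16]
    [0.5774 0.1698 0.209 ]
    [0.4986 0.1953 0.118 ]
    [0.5765 0.1701 0.208 ]
side 46 [286 170  13  15 150] [292.12 176.88]
    [0.6505 0.0161 0.209 ]
    [0.5799 0.0246 0.118 ]
    [0.6497 0.0162 0.208 ]
side 35 [219 147  13  16 165] [225.32 154.3 ]
    [ 0.5944 -0.1295  0.209 ]
    [ 0.5175 -0.1372  0.118 ]
    [ 0.5935 -0.1296  0.208 ]
```

View pics/t3.png

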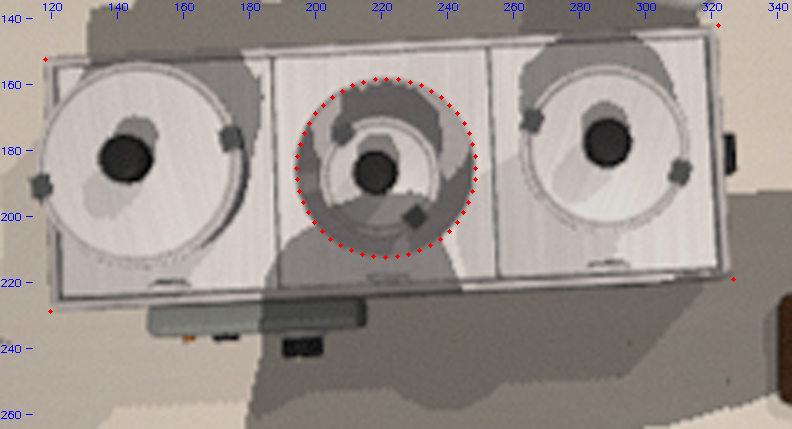

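Both cameras put the small pot's knob at (0.580, 0.0255), within 2 mm. The wells are at about (0.592,-0.130), (0.585,0.021) and (0.577,0.1715), and the board is at (0.456,-0.361). I'll go above the small pot with the jaws along world x.

Call:
{"name": "apply_moves", "arguments": {
  "series": [
    [[0.025,0.04,0.03,0.1,0.093],[0.05,0.08,0.06,0.2,0.093],[0.075,0.13,0.08,0.33,0.093],[0.1,0.18,0.09,0.46,0.08],[0.125,0.23,0.09,0.58,0.07]]
  ],
  "force": 40
}}

```text
t: 0.92
eef_pos: [0.3829, -0.3107, 0.3097]
tcp_rot: [179.9, 0.0, 58.8]
ft_force: [0.6, -1.1, -0.4]
finger_gap: 0.832
```

Call:
{"name": "apply_moves", "arguments": {
  "series": [
    [[0.03,0.045,0,0.11,0.07],[0.06,0.1,0,0.22,0.065],[0.09,0.15,0,0.33,0.06],[0.12,0.2,0,0.44,0.06],[0.15,0.25,0,0.545,0.06]]
  ]
}}

```text
t: 1.55
eef_pos: [0.5337, -0.0589, 0.3099]
tcp_rot: [179.9, 0.0, 90.3]
ft_force: [1.1, -1.0, 1.1]
finger_gap: 0.647
```

Call:
{"name": "apply_moves", "arguments": {
  "series": [
    [[0.023,0.042,0,0,0.06],[0.0463,0.0845,-0.02,0,0.06],[0.0463,0.0845,-0.07,0,0.06],[0.0463,0.0845,-0.12,0,0.06],[0.0463,0.0845,-0.14,0,0.06]]
  ]
}}

```text
t: 2.17
eef_pos: [0.5778, 0.0259, 0.1662]
tcp_rot: [-179.8, 0.0, 90.3]
ft_force: [0.2, -0.6, 0.4]
finger_gap: 0.647
```

```bash
python3 - <<'E'
from h import *
s=read_camera("side"); crop(s,200,60,400,220,3.6,"pics/s2.png")
t=read_camera("top"); crop(t,105,100,345,265,3.3,"pics/t4.png")
print(read_state()["eef_pos"])
E
```

```text
[0.57842435 0.02557629 0.16757366]
```

View pics/s2.png

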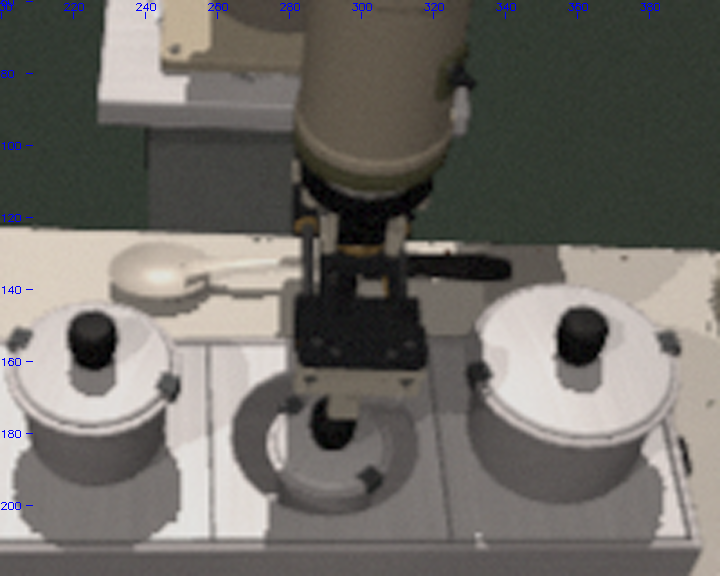

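```bash
python3 - <<'E'
from h import *
s=read_camera("side")
print(proj(s,[(.61,.0256,.167),(.6,.0256,.167),(.58,.0256,.118),(.58,.0256,.129)]))
E
```

```text
[[294.55156641 174.17321807]
 [294.46551102 170.67752853]
 [292.5595547  176.93160225]
 [292.93910776 174.06158906]]
```

View pics/t4.png

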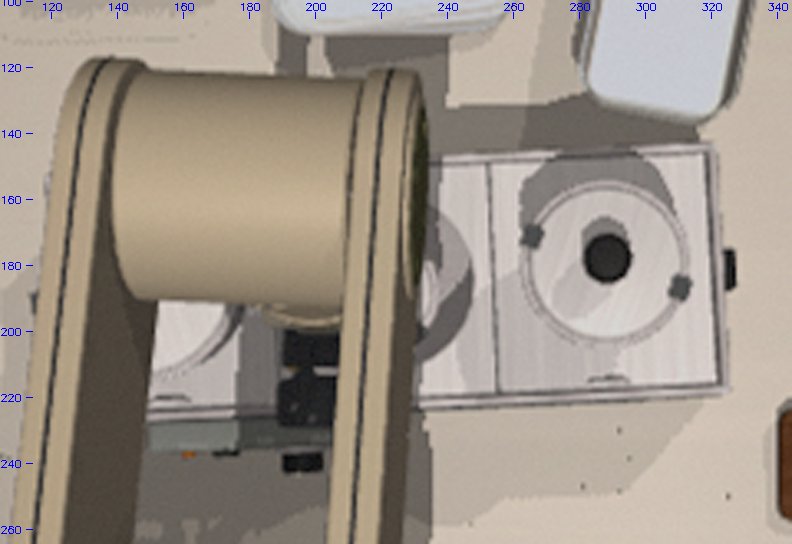

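The finger sits over the knob to within about 1–2 mm. I'll descend and close.

Call:
{"name": "apply_moves", "arguments": {
  "series": [
    [[0.0015,-0.0005,-0.02,0,0.06],[0.0015,-0.0005,-0.04,0,0.06],[0.0015,-0.0005,-0.055,0,0.06],[0.0015,-0.0005,-0.0655,0,0.06],[0.0015,-0.0005,-0.0655,0,0.06]]
  ]
}}

```text
t: 2.95
eef_pos: [0.5804, 0.025, 0.1032]
tcp_rot: [-180.0, 0.0, 90.2]
ft_force: [-1.2, 0.5, -0.4]
finger_gap: 0.647
```

Call:
{"name": "apply_moves", "arguments": {
  "series": [
    [[0,0,0,0,0.04],[0,0,0,0,0.025],[0,0,0,0,0.025],[0,0,0,0,0.025],[0,0,0,0,0.025]]
  ]
}}

```text
t: 3.58
eef_pos: [0.5805, 0.025, 0.1037]
tcp_rot: [-180.0, 0.0, 90.2]
ft_force: [-3.0, -1.4, 4.1]
finger_gap: 0.322
```

Call:
{"name": "apply_moves", "arguments": {
  "series": [
    [[0,0,0.01,0,0.025],[0,0,0.03,0,0.025],[0,0,0.06,0,0.025],[0,0,0.1,0,0.025],[0,0,0.13,0,0.025]]
  ]
}}

```text
t: 4.2
eef_pos: [0.5812, 0.025, 0.2372]
tcp_rot: [179.8, 0.0, 90.2]
ft_force: [-0.0, 0.7, -3.8]
finger_gap: 0.324
```

```bash
python3 - <<'E'
from h import *
s=read_camera("side"); crop(s,180,60,400,230,3.6,"pics/s3.png")
print(read_state()["ft_force"])
E
```

```text
[ 0.64549117 -0.23237306  1.52304201]
```

View pics/s3.png

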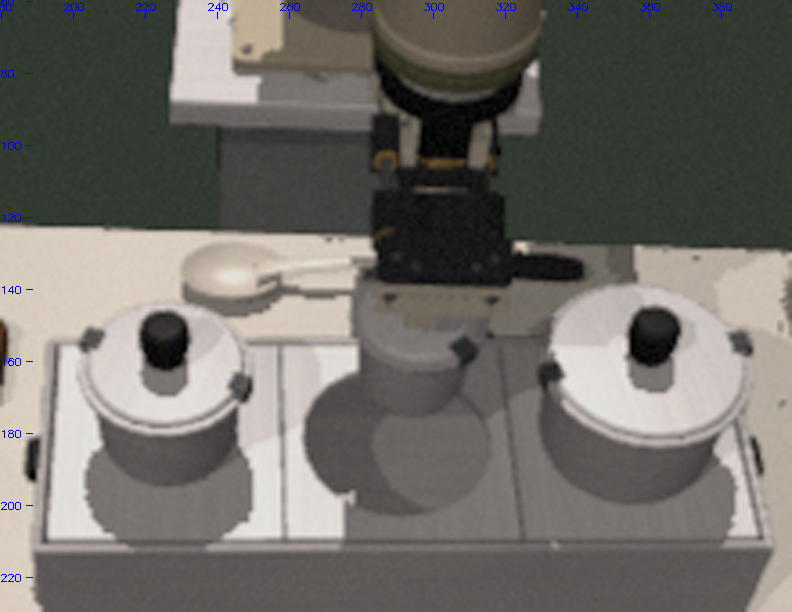

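The pot is held and upright, with 30 mm between the fingers.

Call:
{"name": "apply_moves", "arguments": {
  "series": [
    [[-0.02,0,0.02,0,0.025],[-0.055,0,0.04,0,0.025],[-0.095,-0.01,0.04,0,0.025],[-0.125,-0.03,0.04,0,0.025],[-0.13,-0.07,0.04,0,0.025]]
  ]
}}

```text
t: 4.88
eef_pos: [0.4517, -0.0446, 0.2825]
tcp_rot: [179.4, 0.1, 90.4]
ft_force: [1.3, -0.6, -3.3]
finger_gap: 0.323
```

Call:
{"name": "apply_moves", "arguments": {
  "series": [
    [[0,-0.05,0,0,0.025],[0,-0.1,0,0,0.025],[0,-0.15,0,0,0.025],[0,-0.2,0,0,0.025],[0,-0.25,0,0,0.025]]
  ]
}}

```text
t: 5.5
eef_pos: [0.4514, -0.2963, 0.2828]
tcp_rot: [179.4, 0.1, 90.4]
ft_force: [1.1, 0.5, -3.8]
finger_gap: 0.32
```

Call:
{"name": "apply_moves", "arguments": {
  "series": [
    [[0.004,-0.03,0,0,0.025],[0.005,-0.05,-0.03,0,0.025],[0.005,-0.05,-0.08,0,0.025],[0.005,-0.05,-0.12,0,0.025],[0.005,-0.05,-0.15,0,0.025]]
  ]
}}

```text
t: 6.12
eef_pos: [0.4556, -0.3457, 0.1306]
tcp_rot: [179.5, -0.0, 90.4]
ft_force: [-0.0, 0.1, -3.7]
finger_gap: 0.327
```

Call:
{"name": "apply_moves", "arguments": {
  "series": [
    [[0,0,-0.01,0,0.025],[0,0,-0.02,0,0.025],[0,0,-0.025,0,0.025],[0,0,-0.03,0,0.025],[0,0,-0.03,0,0.025]]
  ]
}}

```text
t: 6.75
eef_pos: [0.4557, -0.3458, 0.1008]
tcp_rot: [179.5, -0.0, 90.4]
ft_force: [0.5, 0.7, -3.4]
finger_gap: 0.324
```

```bash
python3 - <<'E'
from h import *
s=read_camera("side"); crop(s,60,60,280,230,3.6,"pics/s4.png")
st=read_state();print(st["ft_force"],st["eef_pos"])
E
```

```text
[-0.56770635  0.44007518 -3.67674833] [ 0.45577725 -0.34587282  0.10102327]
```

View pics/s4.png

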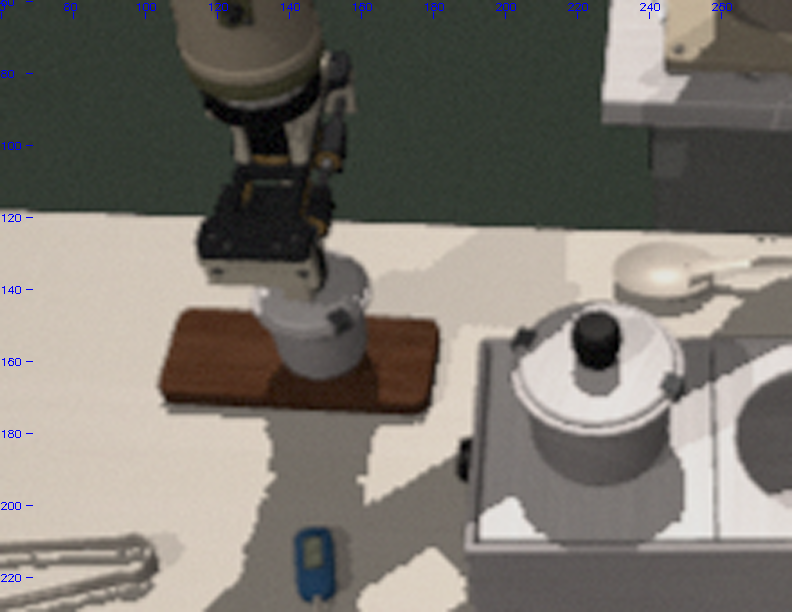

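The pot is over the middle of the board, a few mm up. I'll lower it slowly until it touches.

Call:
{"name": "apply_moves", "arguments": {
  "series": [
    [[0,0,-0.002,0,0.025],[0,0,-0.004,0,0.025],[0,0,-0.0055,0,0.025],[0,0,-0.007,0,0.025],[0,0,-0.007,0,0.025]]
  ]
}}

```text
t: 7.42
eef_pos: [0.4558, -0.3461, 0.0945]
tcp_rot: [179.4, 0.0, 90.4]
ft_force: [-2.1, 0.3, 1.8]
finger_gap: 0.322
```

Force has gone from -3.7 to +1.8 N, so the pot is standing on the board. Release and rise.

Call:
{"name": "apply_moves", "arguments": {
  "series": [
    [[0,0,0,0,0.035],[0,0,0,0,0.06],[0,0,0,0,0.06],[0,0,0.02,0,0.06],[0,0,0.05,0,0.06]]
  ]
}}

```text
t: 8.05
eef_pos: [0.4554, -0.3457, 0.1453]
tcp_rot: [179.5, -0.0, 90.4]
ft_force: [0.3, -0.5, 0.0]
finger_gap: 0.646
```

Call:
{"name": "apply_moves", "arguments": {
  "series": [
    [[0,0.02,0.06,0,0.06],[0,0.05,0.12,0,0.06],[0,0.1,0.17,0,0.06],[0,0.15,0.18,0,0.06],[0.02,0.2,0.18,0,0.06]]
  ]
}}

```text
t: 8.68
eef_pos: [0.476, -0.1446, 0.3304]
tcp_rot: [179.1, 0.1, 90.3]
ft_force: [0.8, -0.3, -0.6]
finger_gap: 0.646
```

```bash
python3 - <<'E'
from h import *
s=read_camera("side"); crop(s,60,60,280,230,3.6,"pics/s5.png")
t=read_camera("top"); crop(t,105,135,345,265,3.3,"pics/t5.png")
E
```

```text
(no output)
```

View pics/s5.png

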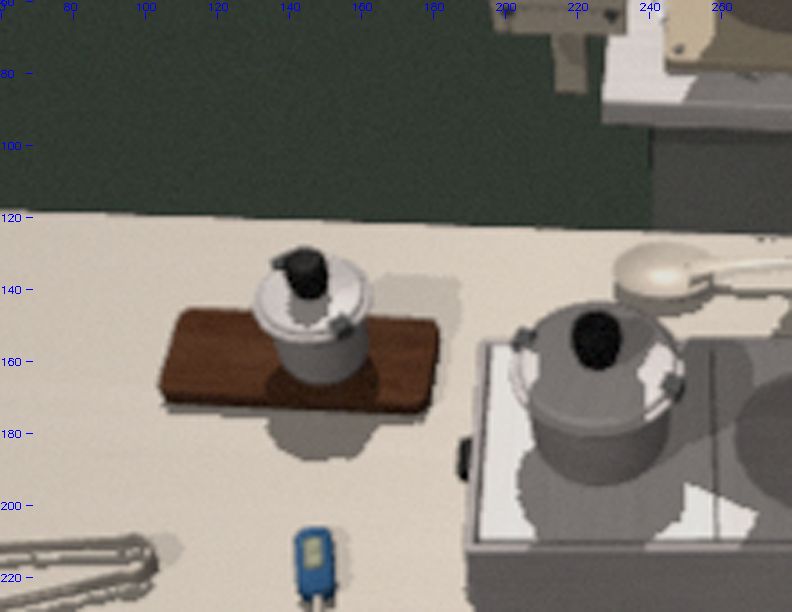

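View pics/t5.png

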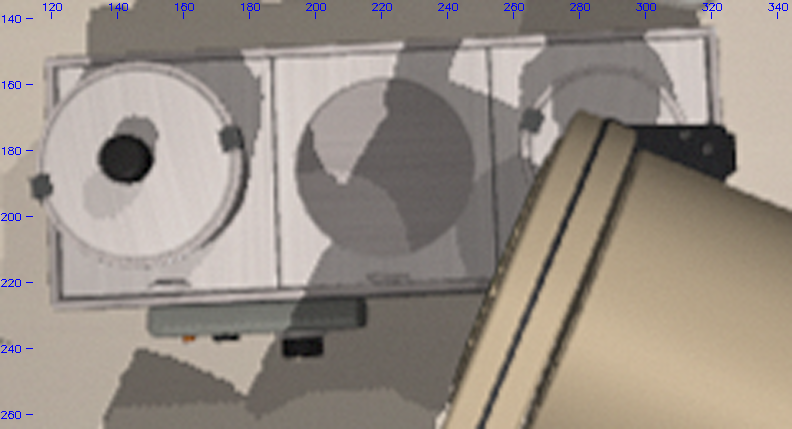

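```bash
python3 - <<'E'
from h import *
t=read_camera("top"); s=read_camera("side")
print("hole",ray(t,221.5,185.25,.105))
print("Lknob",ray(t,142.83,182.63,.213),ray(s,361.06,153.16,.213))
print("Mknob",ray(t,288.54,177.73,.206),ray(s,225.32,154.3,.206))
crop(s,180,60,400,230,3.6,"pics/s6.png",proj(s,circ((.5846,.0217),.105,.062)))
E
```

```text
hole [0.58498239 0.0207517  0.105     ]
Lknob [0.57997808 0.17042821 0.213     ] [0.58082075 0.16867099 0.213     ]
Mknob [ 0.59078555 -0.12791129  0.206     ] [ 0.59184362 -0.12980471  0.206     ]
```

View pics/s6.png

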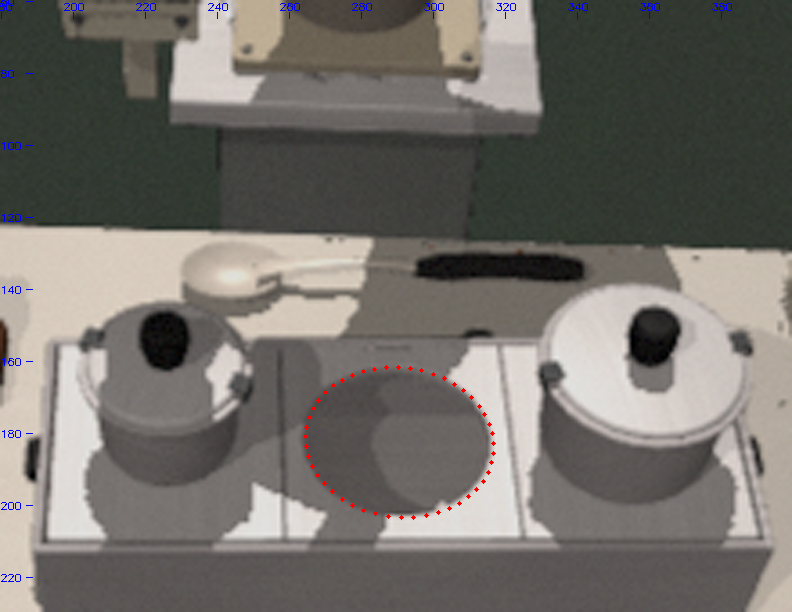

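The holes agree in both cameras at (0.585, 0.0208). The large knob is at (0.580, 0.1695), so the offset from knob to hole is about (+0.0046, -0.149).

Call:
{"name": "apply_moves", "arguments": {
  "series": [
    [[0.02,0.05,0,0,0.06],[0.04,0.11,0,0,0.06],[0.06,0.17,0,0,0.06],[0.08,0.23,0,0,0.06],[0.1,0.285,0,0,0.06]]
  ]
}}

```text
t: 9.5
eef_pos: [0.5765, 0.1402, 0.3272]
tcp_rot: [179.4, 0.1, 90.4]
ft_force: [0.7, 0.2, 0.6]
finger_gap: 0.649
```

```bash
python3 - <<'E'
from h import *
print(read_state()["eef_pos"],read_state()["tcp_rot"])
E
```

```text
[0.57645694 0.14021766 0.32715457] [1.79395811e+02 6.47730811e-02 9.03895896e+01]
```

Call:
{"name": "apply_moves", "arguments": {
  "series": [
    [[0.0035,0.02,-0.01,0,0.06],[0.0035,0.0293,-0.04,0,0.06],[0.0035,0.0293,-0.07,0,0.06],[0.0035,0.0293,-0.08,0,0.06],[0.0035,0.0293,-0.08,0,0.06]]
  ]
}}

```text
t: 10.12
eef_pos: [0.5798, 0.1682, 0.2468]
tcp_rot: [179.5, 0.1, 90.3]
ft_force: [-0.6, 0.0, 0.7]
finger_gap: 0.643
```

```bash
python3 - <<'E'
from h import *
st=read_state();p=st["eef_pos"];print(p)
s=read_camera("side"); crop(s,280,80,420,220,4,"pics/s7.png",proj(s,[p]))
E
```

```text
[0.57983212 0.16815197 0.24682421]
```

View pics/s7.png

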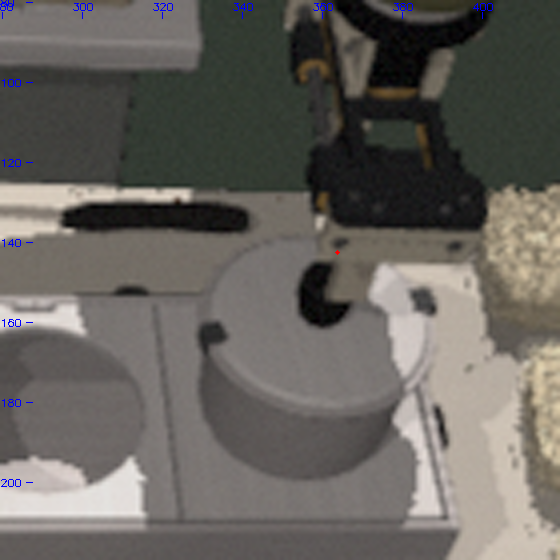

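```bash
python3 - <<'E'
from h import *
s=read_camera("side")
for x in (.61,.627):print(proj(s,[(x,.168-.0075,.247),(x,.168+.0075,.247),(x,.168,.247)]))
crop(s,340,120,390,170,12,"pics/s8.png",proj(s,[(x,.168+d,.247) for x in(.61,.627) for d in(-.0075,.0075)]))
E
```

```text
[[361.68705738 153.09783982]
 [368.80483198 153.34641292]
 [365.24577776 153.22212054]]
[[362.51999995 159.29918976]
 [369.70943118 159.55085017]
 [366.11454526 159.425014  ]]
```

View pics/s8.png

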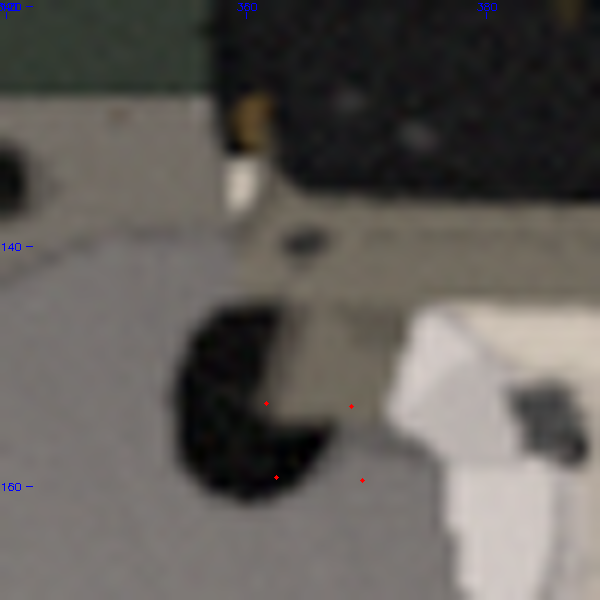

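The fingertip lines up with the projection to within about 1 px. Descend and grip.

Call:
{"name": "apply_moves", "arguments": {
  "series": [
    [[0,0,-0.015,0,0.06],[0,0,-0.03,0,0.06],[0,0,-0.042,0,0.06],[0,0,-0.048,0,0.06],[0,0,-0.048,0,0.06]]
  ]
}}

```text
t: 10.85
eef_pos: [0.5803, 0.1688, 0.1999]
tcp_rot: [179.4, 0.1, 90.3]
ft_force: [0.1, 0.1, 0.2]
finger_gap: 0.646
```

Call:
{"name": "apply_moves", "arguments": {
  "series": [
    [[0,0,0,0,0.04],[0,0,0,0,0.025],[0,0,0,0,0.025],[0,0,0,0,0.025],[0,0,0,0,0.025]]
  ],
  "force": 50
}}

```text
t: 11.48
eef_pos: [0.5798, 0.1689, 0.2002]
tcp_rot: [179.4, 0.1, 90.3]
ft_force: [-5.9, 0.8, 5.6]
finger_gap: 0.323
```

Call:
{"name": "apply_moves", "arguments": {
  "series": [
    [[0,0,0.008,0,0.025],[0,0,0.025,0,0.025],[0,0,0.045,0,0.025],[0,0,0.055,0,0.025],[0,0,0.055,0,0.025]]
  ]
}}

```text
t: 12.1
eef_pos: [0.5807, 0.169, 0.2571]
tcp_rot: [179.2, 0.0, 90.3]
ft_force: [-0.1, -0.0, -6.3]
finger_gap: 0.327
```

Call:
{"name": "apply_moves", "arguments": {
  "series": [
    [[0.001,-0.025,0,0,0.025],[0.002,-0.065,0,0,0.025],[0.003,-0.105,0,0,0.025],[0.0045,-0.135,0,0,0.025],[0.0047,-0.149,0,0,0.025]]
  ]
}}

```text
t: 12.72
eef_pos: [0.5851, 0.0185, 0.2563]
tcp_rot: [179.3, 0.0, 90.2]
ft_force: [0.2, 0.5, -6.8]
finger_gap: 0.321
```

Call:
{"name": "apply_moves", "arguments": {
  "series": [
    [[0,0,-0.01,0,0.025],[0,0,-0.025,0,0.025],[0,0,-0.035,0,0.025],[0,0,-0.04,0,0.025],[0,0,-0.04,0,0.025]]
  ]
}}

```text
t: 13.35
eef_pos: [0.5848, 0.019, 0.2157]
tcp_rot: [179.4, 0.0, 90.3]
ft_force: [0.1, 0.2, -6.3]
finger_gap: 0.323
```

```bash
python3 - <<'E'
from h import *
st=read_state();p=st["eef_pos"];print(p,st["ft_force"])
s=read_camera("side"); crop(s,180,60,400,230,3.6,"pics/s9.png",proj(s,np.vstack([circ((.5846,.0208),.105,.062),circ((.5772,.1715),.105,.050)])))
t=read_camera("top"); crop(t,105,135,345,265,3.3,"pics/t9.png")
E
```

```text
[0.58475322 0.01895183 0.215662  ] [ 0.0827289   0.15107004 -6.25948136]
```

View pics/s9.png

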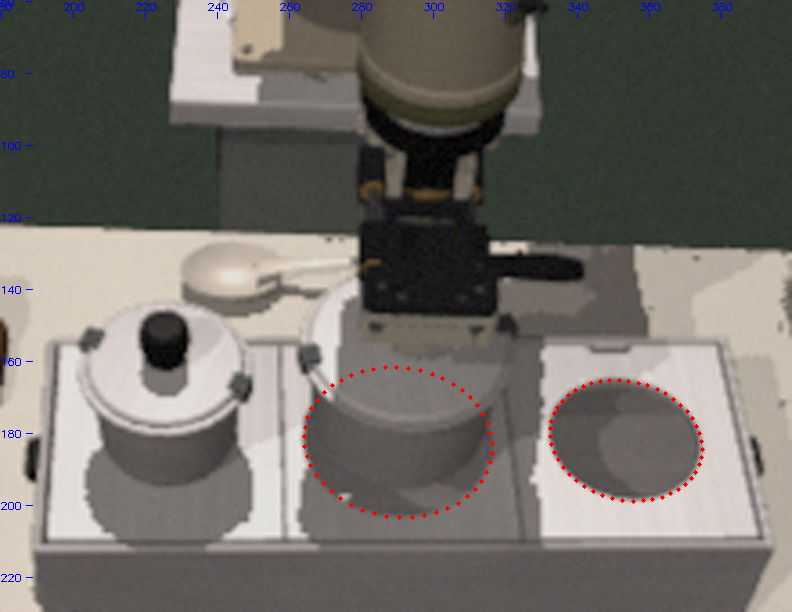

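View pics/t9.png

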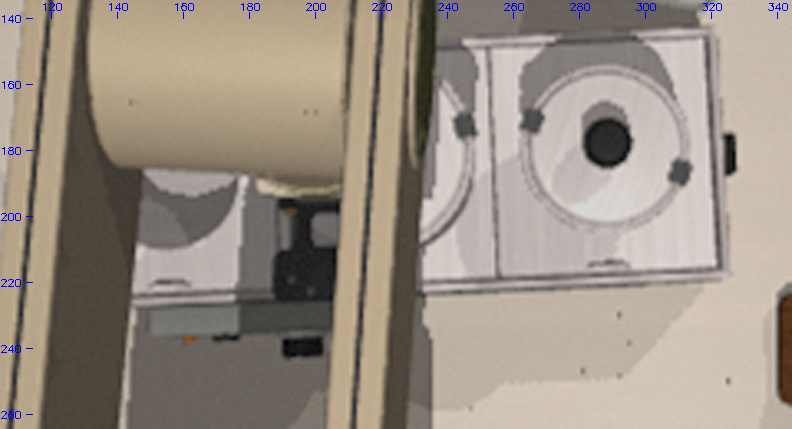

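```bash
python3 - <<'E'
from h import *
s=read_camera("side")
crop(s,250,130,340,210,8,"pics/s10.png",proj(s,np.vstack([circ((.585,.0208),.1955,.0665,80),circ((.585,.0208),.124,.0550,80)])))
E
```

```text
(no output)
```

View pics/s10.png

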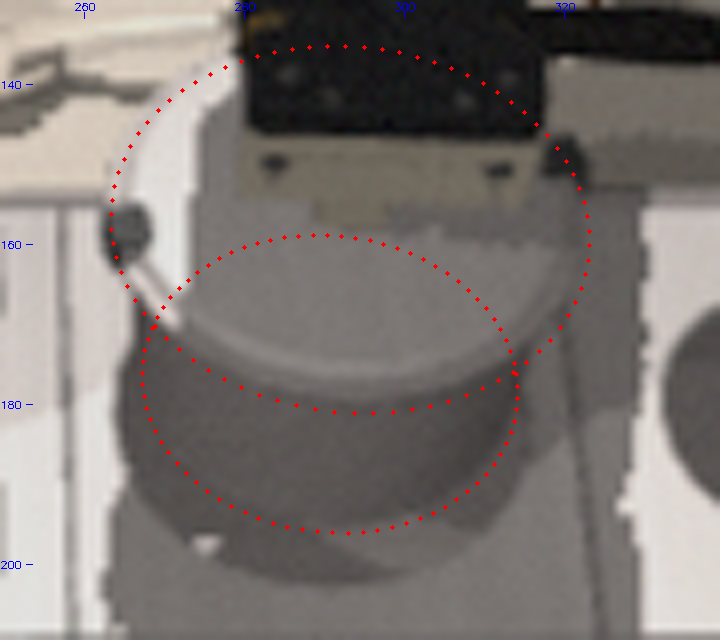

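```bash
python3 - <<'E'
from h import *
s=read_camera("side")
m=(.5915,-.1289)
crop(s,190,130,280,210,8,"pics/s11.png",proj(s,np.vstack([circ(m,.105+.068,.0545,80),circ(m,.107,.0435,80)])))
im=cv2.imread("pics/side0.png"); s2=dict(s); s2["frame"]=im[:,:,::-1]
m=(.580,.1695)
crop(s2,315,130,405,210,8,"pics/s12.png",proj(s,np.vstack([circ(m,.105+.075,.0665,80),circ(m,.107,.0550,80)])))
E
```

```text
(no output)
```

View pics/s12.png

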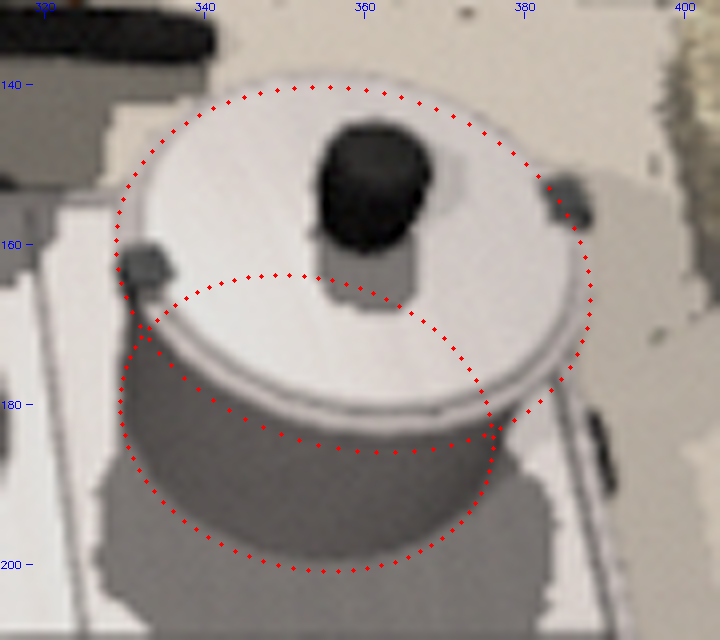

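View pics/s11.png

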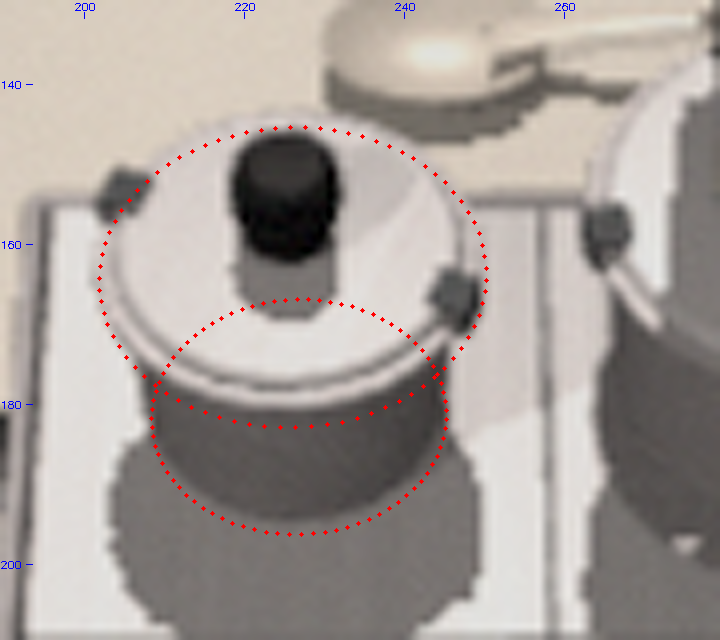

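The resting pots show the same overlay offset, which comes from the rim's shape, so the held pot is level and centred to within about 2 mm. I'll lower it in stages and watch the force.

Call:
{"name": "apply_moves", "arguments": {
  "series": [
    [[0,0,-0.008,0,0.025],[0,0,-0.016,0,0.025],[0,0,-0.024,0,0.025],[0,0,-0.03,0,0.025],[0,0,-0.03,0,0.025]]
  ]
}}

```text
t: 14.18
eef_pos: [0.5849, 0.0185, 0.186]
tcp_rot: [179.3, 0.0, 90.2]
ft_force: [-0.0, -0.3, -6.0]
finger_gap: 0.323
```

Call:
{"name": "apply_moves", "arguments": {
  "series": [
    [[0,0,-0.008,0,0.025],[0,0,-0.016,0,0.025],[0,0,-0.024,0,0.025],[0,0,-0.03,0,0.025],[0,0,-0.03,0,0.025]]
  ]
}}

```text
t: 14.8
eef_pos: [0.5844, 0.0186, 0.1551]
tcp_rot: [179.4, 0.0, 90.2]
ft_force: [-0.6, 0.4, -6.1]
finger_gap: 0.324
```

No contact yet, and 30 mm remain.

Call:
{"name": "apply_moves", "arguments": {
  "series": [
    [[0,0,-0.006,0,0.025],[0,0,-0.013,0,0.025],[0,0,-0.019,0,0.025],[0,0,-0.023,0,0.025],[0,0,-0.025,0,0.025]]
  ]
}}

```text
t: 15.42
eef_pos: [0.5842, 0.0186, 0.1297]
tcp_rot: [179.4, 0.0, 90.2]
ft_force: [-0.2, -0.1, -5.9]
finger_gap: 0.325
```

Call:
{"name": "apply_moves", "arguments": {
  "series": [
    [[0,0,-0.002,0,0.025],[0,0,-0.004,0,0.025],[0,0,-0.005,0,0.025],[0,0,-0.005,0,0.025],[0,0,-0.005,0,0.025]]
  ]
}}

```text
t: 16.05
eef_pos: [0.5843, 0.0186, 0.1254]
tcp_rot: [179.4, 0.0, 90.3]
ft_force: [-5.4, -0.4, 1.0]
finger_gap: 0.324
```

The rim is on the plate at the expected height (0.1254). Release and rise.

Call:
{"name": "apply_moves", "arguments": {
  "series": [
    [[0,0,0,0,0.035],[0,0,0,0,0.06],[0,0,0,0,0.06],[0,0,0.02,0,0.06],[0,0,0.05,0,0.06]]
  ]
}}

```text
t: 16.68
eef_pos: [0.5838, 0.0186, 0.1762]
tcp_rot: [179.5, 0.0, 90.2]
ft_force: [0.7, 0.1, -0.4]
finger_gap: 0.641
```

Call:
{"name": "apply_moves", "arguments": {
  "series": [
    [[0,0,0.05,0,0.06],[0,0,0.11,0,0.06],[-0.02,-0.03,0.15,0,0.06],[-0.06,-0.08,0.15,0,0.06],[-0.11,-0.12,0.15,0,0.06]]
  ]
}}

```text
t: 17.3
eef_pos: [0.4756, -0.1009, 0.3286]
tcp_rot: [179.3, 0.1, 90.3]
ft_force: [-0.5, -0.4, -0.4]
finger_gap: 0.649
```

```bash
python3 - <<'E'
from h import *
st=read_state();p=st["eef_pos"];print(p,st["ft_force"])
s=read_camera("side"); crop(s,180,60,400,230,3.6,"pics/s13.png")
t=read_camera("top"); crop(t,105,135,345,265,3.3,"pics/t13.png",proj(t,circ((.577,.1715),.105,.05)))
for c,q in((t,(219,183)),(s,(292,175))):
    m=(c["frame"].max(2)<60).astype(np.uint8)
    k,lab,stt,cen=cv2.connectedComponentsWithStats(m)
    ii=[i for i in range(1,k) if np.hypot(*(cen[i]-q))<12 and 80<stt[i][4]<300]
    for i in ii: print(stt[i],cen[i],ray(c,*cen[i],.03+.109))
E
```

```text
[ 0.47555017 -0.10086228  0.32857664] [-0.46392974 -0.37400548 -0.35038305]
[214 178  13  13 142] [219.93661972 183.95774648] [0.58457591 0.02056611 0.139     ]
[284 166  14  16 162] [290.51234568 173.28395062] [0.58581621 0.01906198 0.139     ]
```

View pics/s13.png

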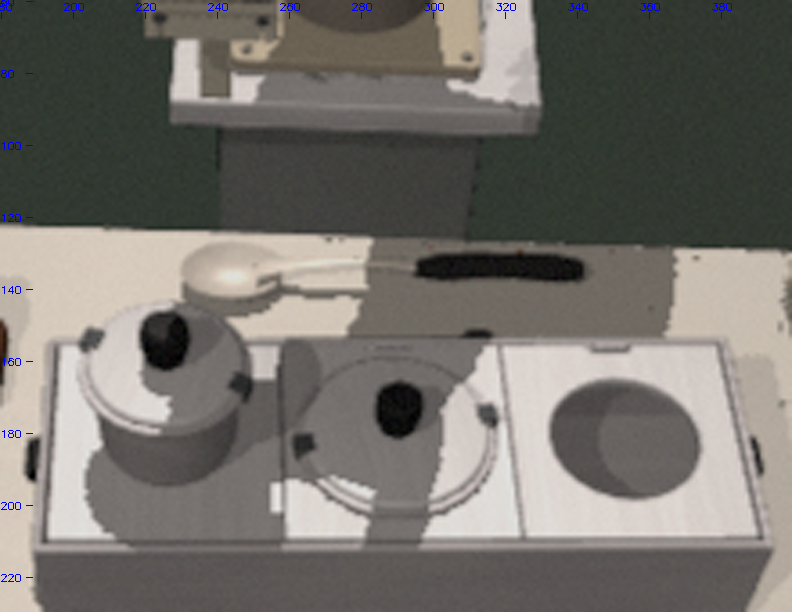

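View pics/t13.png

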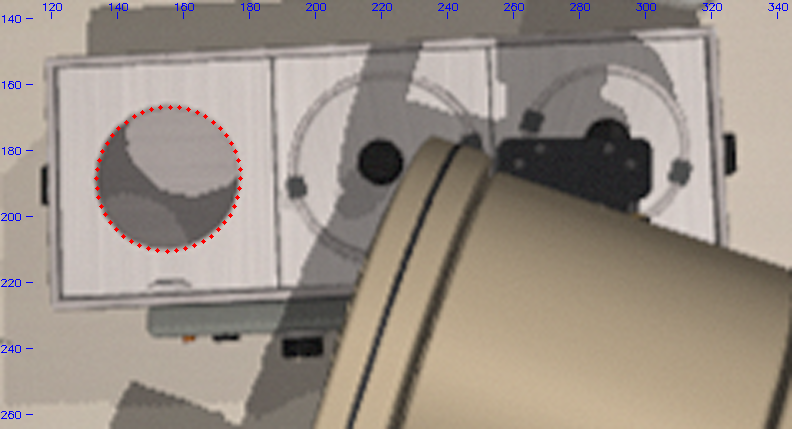

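The large pot hangs level in its well, centred at about (0.585,0.020) in both cameras. The medium hole overlay at (0.577,0.1715) fits exactly. Next is the medium pot, knob at (0.591,-0.129).

Call:
{"name": "apply_moves", "arguments": {
  "series": [
    [[0.04,-0.01,0,0,0.06],[0.09,-0.022,0,0,0.06],[0.1157,-0.0285,-0.03,0,0.06],[0.1157,-0.0285,-0.07,0,0.06],[0.1157,-0.0285,-0.085,0,0.06]]
  ]
}}

```text
t: 18.02
eef_pos: [0.5882, -0.1303, 0.2411]
tcp_rot: [179.6, 0.1, 90.0]
ft_force: [-0.2, -0.9, -0.1]
finger_gap: 0.644
```

```bash
python3 - <<'E'
from h import *
st=read_state();p=st["eef_pos"];print(p)
s=read_camera("side"); crop(s,200,110,260,170,10,"pics/s14.png",proj(s,[(x,p[1]+d,p[2]) for x in(.621,.638) for d in(-.0075,.0075)]))
E
```

```text
[ 0.58816002 -0.1303204   0.24106974]
```

View pics/s14.png

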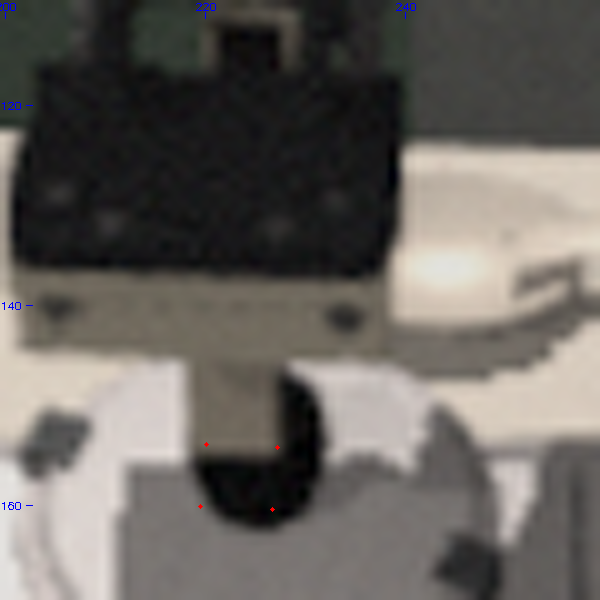

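Call:
{"name": "apply_moves", "arguments": {
  "series": [
    [[0.003,0.001,-0.015,0,0.06],[0.003,0.001,-0.03,0,0.06],[0.003,0.001,-0.042,0,0.06],[0.003,0.001,-0.048,0,0.06],[0.003,0.001,-0.048,0,0.06]]
  ]
}}

```text
t: 18.7
eef_pos: [0.5905, -0.1292, 0.1918]
tcp_rot: [179.7, 0.1, 90.0]
ft_force: [0.9, -0.4, 0.6]
finger_gap: 0.645
```

Call:
{"name": "apply_moves", "arguments": {
  "series": [
    [[0,0,0,0,0.04],[0,0,0,0,0.025],[0,0,0,0,0.025],[0,0,0,0,0.025],[0,0,0,0,0.025]]
  ]
}}

```text
t: 19.32
eef_pos: [0.5904, -0.1293, 0.192]
tcp_rot: [179.7, 0.1, 90.0]
ft_force: [-2.6, -0.0, 2.4]
finger_gap: 0.322
```

Call:
{"name": "apply_moves", "arguments": {
  "series": [
    [[0,0,0.008,0,0.025],[0,0,0.025,0,0.025],[0,0,0.05,0,0.025],[0,0,0.075,0,0.025],[0,0,0.085,0,0.025]]
  ]
}}

```text
t: 19.95
eef_pos: [0.5913, -0.1295, 0.2799]
tcp_rot: [179.5, 0.1, 90.0]
ft_force: [-0.3, -0.3, -4.8]
finger_gap: 0.324
```

Call:
{"name": "apply_moves", "arguments": {
  "series": [
    [[-0.002,0.025,0,0,0.025],[-0.004,0.065,0,0,0.025],[-0.006,0.11,0,0,0.025],[-0.008,0.16,0,0,0.025],[-0.01,0.21,0,0,0.025]]
  ]
}}

```text
t: 20.58
eef_pos: [0.5809, 0.0819, 0.2795]
tcp_rot: [179.5, 0.1, 90.0]
ft_force: [0.9, 0.3, -4.7]
finger_gap: 0.321
```

Call:
{"name": "apply_moves", "arguments": {
  "series": [
    [[-0.002,0.035,0,0,0.025],[-0.004,0.07,0,0,0.025],[-0.004,0.0887,-0.01,0,0.025],[-0.004,0.0887,-0.035,0,0.025],[-0.004,0.0887,-0.055,0,0.025]]
  ]
}}

```text
t: 21.2
eef_pos: [0.5764, 0.1702, 0.2223]
tcp_rot: [179.6, 0.2, 90.0]
ft_force: [-0.5, -0.7, -5.5]
finger_gap: 0.318
```

```bash
python3 - <<'E'
from h import *
st=read_state();p=st["eef_pos"];print(p,st["ft_force"])
s=read_camera("side"); zb=p[2]-.0873; q=(.577,.171)
crop(s,300,110,410,220,7,"pics/s15.png",proj(s,np.vstack([circ(q,.105,.05),circ(q,zb+.068,.0545,80),circ(q,zb+.002,.0435,80)])))
E
```

```text
[0.57635805 0.17016855 0.22228369] [-0.52682917 -0.72276713 -5.53015562]
```

View pics/s15.png

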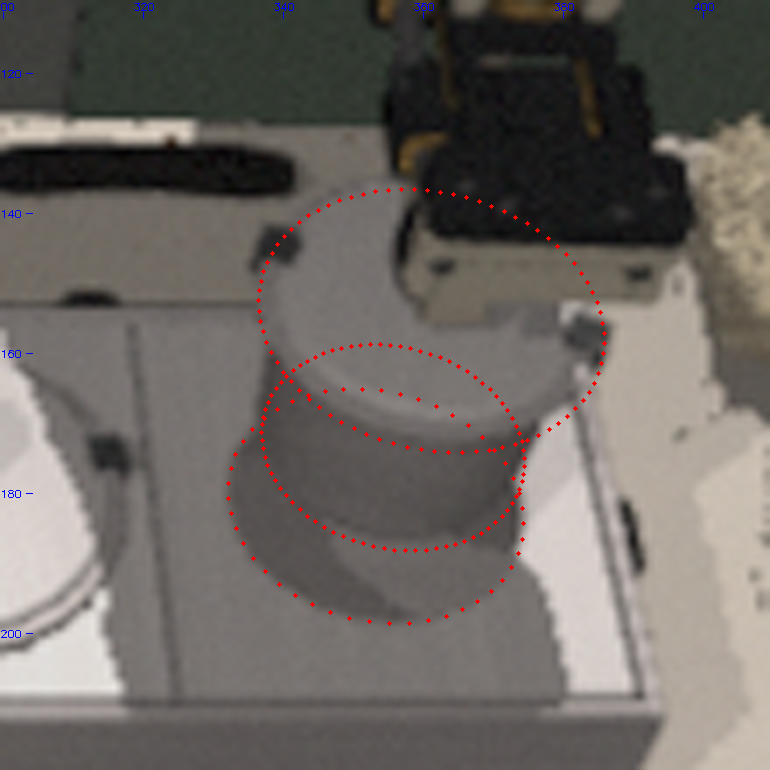

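The pot is level and over the medium hole, and the overlays match. Now to lower it 98 mm in stages.

Call:
{"name": "apply_moves", "arguments": {
  "series": [
    [[0.0005,0.0003,-0.01,0,0.025],[0.0005,0.0003,-0.022,0,0.025],[0.0005,0.0003,-0.034,0,0.025],[0.0005,0.0003,-0.045,0,0.025],[0.0005,0.0003,-0.05,0,0.025]]
  ]
}}

```text
t: 21.88
eef_pos: [0.5755, 0.17, 0.1682]
tcp_rot: [179.9, 0.2, 90.0]
ft_force: [0.3, 0.4, -5.8]
finger_gap: 0.32
```

Call:
{"name": "apply_moves", "arguments": {
  "series": [
    [[0,0,-0.008,0,0.025],[0,0,-0.018,0,0.025],[0,0,-0.028,0,0.025],[0,0,-0.036,0,0.025],[0,0,-0.04,0,0.025]]
  ]
}}

```text
t: 22.5
eef_pos: [0.5752, 0.17, 0.1275]
tcp_rot: [179.9, 0.2, 90.0]
ft_force: [1.1, -1.5, -5.1]
finger_gap: 0.322
```

Call:
{"name": "apply_moves", "arguments": {
  "series": [
    [[0.001,0,-0.001,0,0.025],[0.001,0,-0.002,0,0.025],[0.001,0,-0.003,0,0.025],[0.001,0,-0.0035,0,0.025],[0.001,0,-0.0035,0,0.025]]
  ]
}}

```text
t: 23.12
eef_pos: [0.5764, 0.17, 0.1247]
tcp_rot: [179.9, 0.2, 90.0]
ft_force: [-4.3, -1.0, 1.8]
finger_gap: 0.322
```

The pot is seated at TCP z 0.1247 (expected 0.124), with upward force. Release, rise and check.

Call:
{"name": "apply_moves", "arguments": {
  "series": [
    [[0,0,0,0,0.035],[0,0,0,0,0.06],[0,0,0,0,0.06],[0,0,0.02,0,0.06],[0,0,0.05,0,0.06]]
  ]
}}

```text
t: 23.75
eef_pos: [0.5759, 0.17, 0.1755]
tcp_rot: [180.0, 0.2, 90.0]
ft_force: [0.2, -0.1, 0.1]
finger_gap: 0.643
```

Call:
{"name": "apply_moves", "arguments": {
  "series": [
    [[0,0,0.05,0,0.06],[0,-0.02,0.1,0,0.06],[-0.03,-0.06,0.12,0,0.06],[-0.06,-0.11,0.12,0,0.06],[-0.09,-0.16,0.12,0,0.06]]
  ]
}}

```text
t: 24.38
eef_pos: [0.4853, 0.0088, 0.2978]
tcp_rot: [179.8, 0.3, 90.0]
ft_force: [0.1, -1.8, 0.9]
finger_gap: 0.648
```

Call:
{"name": "apply_moves", "arguments": {
  "series": [
    [[-0.01,-0.05,0,0,0.06],[-0.02,-0.1,0,0,0.06],[-0.025,-0.15,0,0,0.06],[-0.03,-0.2,0,0,0.06],[-0.03,-0.25,0,0,0.06]]
  ]
}}

```text
t: 25.0
eef_pos: [0.4551, -0.2431, 0.2999]
tcp_rot: [179.7, 0.3, 90.0]
ft_force: [1.5, -0.4, -0.4]
finger_gap: 0.647
```

```bash
python3 - <<'E'
from h import *
st=read_state();p=st["eef_pos"];print(p,st["ft_force"],st["tcp_rot"])
s=read_camera("side"); crop(s,180,110,400,230,3.6,"pics/s16.png",proj(s,circ((.5915,-.1302),.105,.038)))
t=read_camera("top"); crop(t,105,135,345,265,3.3,"pics/t16.png",proj(t,circ((.5915,-.1302),.105,.038)))
for c,qs in((t,[(219,183),(155,187)]),(s,[(292,175),(357,170),(146,136)])):
  for q in qs:
    m=(c["frame"].max(2)<60).astype(np.uint8)
    k,lab,stt,cen=cv2.connectedComponentsWithStats(m)
    ii=[i for i in range(1,k) if np.hypot(*(cen[i]-q))<15 and 60<stt[i][4]<300]
    for i in ii: print(q,stt[i],cen[i],ray(c,*cen[i],.139),ray(c,*cen[i],.016+.094))
crop(s,80,80,240,230,4,"pics/s17.png")
E
```

```text
[ 0.45507942 -0.24305242  0.29993714] [ 1.51553652 -0.40193307 -0.38469676] [179.66131283   0.3363841   90.00928967]
(219, 183) [214 178  13  13 133] [220.         183.68421053] [0.58518227 0.0204315  0.139     ] [0.5880735  0.02365589 0.11      ]
(155, 187) [146 181  14  13 142] [152.21126761 187.1971831 ] [0.57738631 0.17042411 0.139     ] [0.58004857 0.17805393 0.11      ]
(292, 175) [285 167  12  15 148] [290.4527027  173.60810811] [0.58677716 0.01891001 0.139     ] [0.56396654 0.02147952 0.11      ]
(357, 170) [349 166  13  15 155] [354.77419355 173.01290323] [0.57832393 0.16854344 0.139     ] [0.55523823 0.17598215 0.11      ]
(146, 136) [138 130  13  13 132] [144.67424242 135.73484848] [ 0.48497222 -0.33626842  0.139     ] [ 0.45884877 -0.34525673  0.11      ]
```

View pics/s16.png

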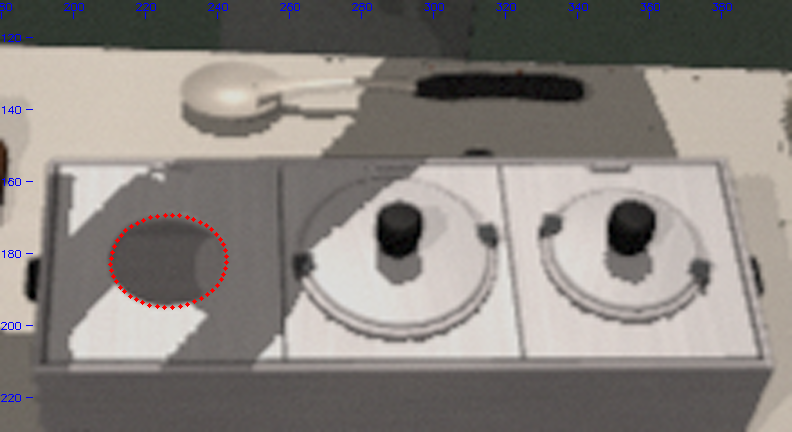

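View pics/t16.png

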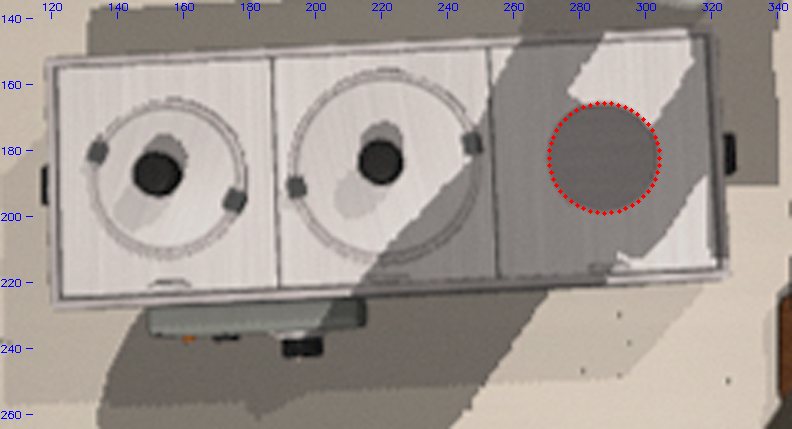

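View pics/s17.png

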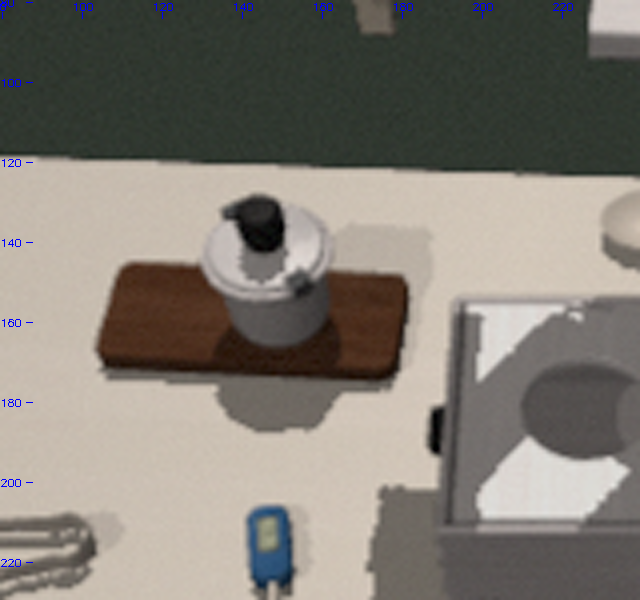

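The medium pot hangs at (0.577,0.170) and the large one at (0.585,0.020). Both look level, the small hole at (0.5915,-0.1302) fits in both views, and the small pot is still where I left it. I'll fetch it now.

Call:
{"name": "apply_moves", "arguments": {
  "series": [
    [[0,-0.04,0,0,0.06],[0.0005,-0.085,-0.02,0,0.06],[0.0005,-0.1025,-0.07,0,0.06],[0.0005,-0.1025,-0.12,0,0.06],[0.0005,-0.1025,-0.155,0,0.06]]
  ]
}}

```text
t: 25.72
eef_pos: [0.4548, -0.3472, 0.1428]
tcp_rot: [179.8, 0.3, 89.8]
ft_force: [0.4, -0.1, 0.8]
finger_gap: 0.645
```

Call:
{"name": "apply_moves", "arguments": {
  "series": [
    [[0.001,0.0013,-0.015,0,0.06],[0.001,0.0013,-0.03,0,0.06],[0.001,0.0013,-0.04,0,0.06],[0.001,0.0013,-0.047,0,0.06],[0.001,0.0013,-0.047,0,0.06]]
  ]
}}

```text
t: 26.35
eef_pos: [0.4557, -0.3459, 0.0957]
tcp_rot: [179.8, 0.3, 89.8]
ft_force: [0.7, -0.4, -0.2]
finger_gap: 0.647
```

Call:
{"name": "apply_moves", "arguments": {
  "series": [
    [[0,0,0,0,0.04],[0,0,0,0,0.025],[0,0,0,0,0.025],[0,0,0,0,0.025],[0,0,0,0,0.025]]
  ],
  "force": 40
}}

```text
t: 26.98
eef_pos: [0.4557, -0.346, 0.096]
tcp_rot: [179.8, 0.3, 89.8]
ft_force: [-2.0, -0.0, 2.5]
finger_gap: 0.326
```

Call:
{"name": "apply_moves", "arguments": {
  "series": [
    [[0,0,0.01,0,0.025],[0,0,0.03,0,0.025],[0,0,0.07,0,0.025],[0,0,0.11,0,0.025],[0,0,0.14,0,0.025]]
  ]
}}

```text
t: 27.6
eef_pos: [0.4562, -0.3464, 0.2397]
tcp_rot: [179.7, 0.4, 89.8]
ft_force: [0.7, -0.2, -4.2]
finger_gap: 0.324
```

Call:
{"name": "apply_moves", "arguments": {
  "series": [
    [[0.015,0.025,0,0,0.025],[0.04,0.065,0,0,0.025],[0.07,0.11,0,0,0.025],[0.1,0.16,0,0,0.025],[0.122,0.195,0,0,0.025]]
  ]
}}

```text
t: 28.22
eef_pos: [0.5793, -0.149, 0.2412]
tcp_rot: [179.6, 0.4, 89.8]
ft_force: [-0.1, -1.6, -3.5]
finger_gap: 0.325
```

Call:
{"name": "apply_moves", "arguments": {
  "series": [
    [[0.007,0.011,0,0,0.025],[0.012,0.018,-0.005,0,0.025],[0.012,0.018,-0.02,0,0.025],[0.012,0.018,-0.035,0,0.025],[0.012,0.018,-0.035,0,0.025]]
  ]
}}

```text
t: 28.85
eef_pos: [0.5894, -0.1315, 0.2033]
tcp_rot: [179.8, 0.4, 89.7]
ft_force: [0.4, 0.0, -2.8]
finger_gap: 0.323
```

```bash
python3 - <<'E'
from h import *
st=read_state();p=st["eef_pos"];print(p,st["ft_force"])
s=read_camera("side"); zb=p[2]-.080; q=(.5915,-.1303)
crop(s,180,110,280,220,7,"pics/s18.png",proj(s,np.vstack([circ(q,.105,.038),circ(q,zb+.060,.0425,80),circ(q,zb+.002,.0315,80)])))
E
```

```text
[ 0.58941943 -0.13154355  0.20327676] [ 0.35970788  0.03575685 -2.82146961]
```

View pics/s18.png

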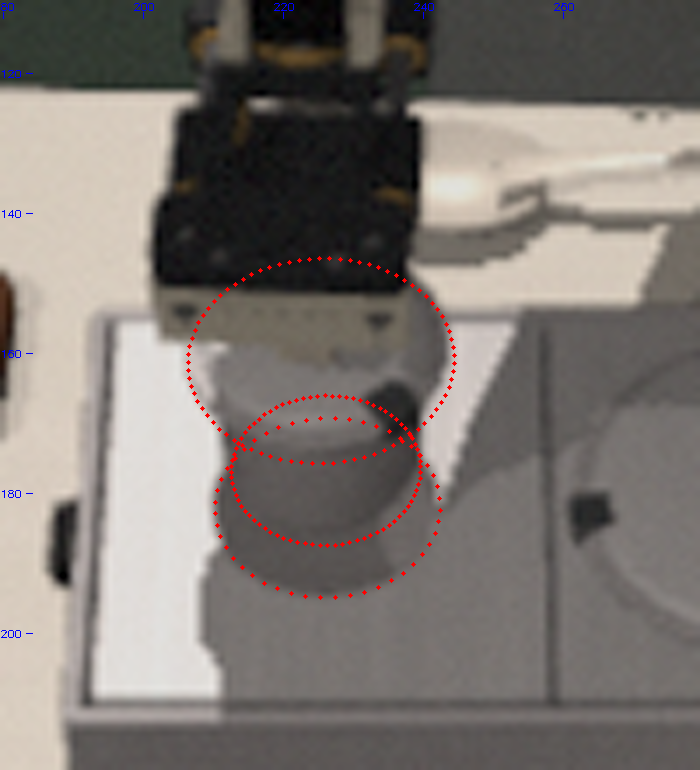

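Aligned. Lower in stages with a small x correction.

Call:
{"name": "apply_moves", "arguments": {
  "series": [
    [[0.0017,0.0003,-0.006,0,0.025],[0.0017,0.0003,-0.014,0,0.025],[0.0017,0.0003,-0.022,0,0.025],[0.0017,0.0003,-0.03,0,0.025],[0.0017,0.0003,-0.035,0,0.025]]
  ]
}}

```text
t: 29.52
eef_pos: [0.5916, -0.1312, 0.1688]
tcp_rot: [179.8, 0.4, 89.8]
ft_force: [-0.1, 0.9, -3.8]
finger_gap: 0.321
```

Call:
{"name": "apply_moves", "arguments": {
  "series": [
    [[0.0005,0,-0.008,0,0.025],[0.0005,0,-0.016,0,0.025],[0.0005,0,-0.024,0,0.025],[0.0005,0,-0.032,0,0.025],[0.0005,0,-0.037,0,0.025]]
  ]
}}

```text
t: 30.15
eef_pos: [0.5918, -0.1311, 0.131]
tcp_rot: [179.8, 0.4, 89.8]
ft_force: [0.8, 0.2, -3.6]
finger_gap: 0.321
```

Call:
{"name": "apply_moves", "arguments": {
  "series": [
    [[0,0,-0.002,0,0.025],[0,0,-0.0035,0,0.025],[0,0,-0.005,0,0.025],[0,0,-0.0065,0,0.025],[0,0,-0.0065,0,0.025]]
  ]
}}

```text
t: 30.78
eef_pos: [0.592, -0.1312, 0.1252]
tcp_rot: [179.8, 0.4, 89.8]
ft_force: [-3.5, 0.9, 1.7]
finger_gap: 0.326
```

Seated at 0.1252, as expected. Release, clear the area and check everything.

Call:
{"name": "apply_moves", "arguments": {
  "series": [
    [[0,0,0,0,0.035],[0,0,0,0,0.06],[0,0,0,0,0.06],[0,0,0.02,0,0.06],[0,0,0.05,0,0.06]]
  ]
}}

```text
t: 31.4
eef_pos: [0.5915, -0.131, 0.176]
tcp_rot: [179.9, 0.4, 89.8]
ft_force: [-0.0, 0.2, -0.8]
finger_gap: 0.64
```

Call:
{"name": "apply_moves", "arguments": {
  "series": [
    [[0,0,0.05,0,0.06],[-0.01,-0.02,0.1,0,0.06],[-0.05,-0.06,0.12,0,0.06],[-0.1,-0.11,0.12,0,0.06],[-0.13,-0.16,0.12,0,0.06]]
  ]
}}

```text
t: 32.02
eef_pos: [0.4625, -0.2888, 0.2987]
tcp_rot: [179.7, 0.5, 89.8]
ft_force: [0.8, -0.8, 0.2]
finger_gap: 0.65
```

```bash
python3 - <<'E'
from h import *
st=read_state();p=st["eef_pos"];print(p,st["ft_force"])
s=read_camera("side"); crop(s,120,110,400,230,2.8,"pics/s19.png")
t=read_camera("top"); crop(t,105,110,405,265,2.6,"pics/t19.png")
for c,qs in((t,[(219,183),(155,187),(287,181)]),(s,[(292,175),(357,170),(226,173)])):
  for q in qs:
    m=(c["frame"].max(2)<60).astype(np.uint8)
    k,lab,stt,cen=cv2.connectedComponentsWithStats(m)
    for i in range(1,k):
      if np.hypot(*(cen[i]-q))<15 and 60<stt[i][4]<300: print(q,stt[i],ray(c,*cen[i],.139).round(4))
E
```

```text
[ 0.46254686 -0.28881416  0.29872365] [ 0.79150434 -0.82614305  0.22054721]
(219, 183) [214 178  13  13 133] [0.5852 0.0204 0.139 ]
(155, 187) [146 181  14  13 142] [0.5774 0.1704 0.139 ]
(287, 181) [282 174  13  14 140] [ 0.5929 -0.1294  0.139 ]
(292, 175) [285 167  12  15 147] [0.5868 0.0189 0.139 ]
(357, 170) [349 166  13  15 155] [0.5783 0.1685 0.139 ]
(226, 173) [213 167  20  15 188] [ 0.5925 -0.1335  0.139 ]
```

View pics/s19.png

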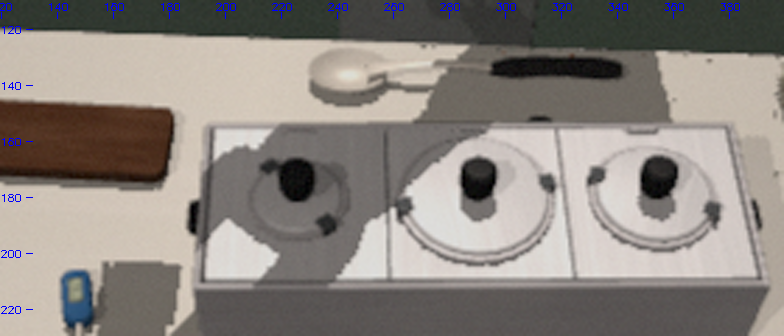

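View pics/t19.png

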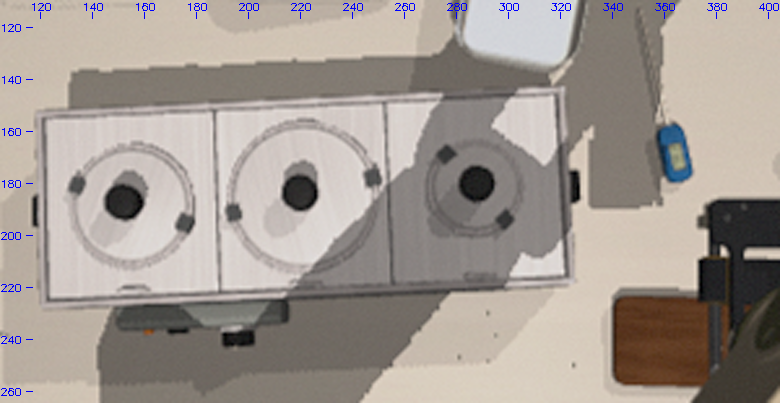

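All three pots hang flat, with knobs within about 2 mm of their hole centres. The side view's -0.1335 reading for the small pot is its knob merged with a dark lug in the blob. The thermometer has not moved. Handing in.

```bash
python3 -c "
from cell import *
print(read_state()['qd'].round(2)); print(job_done())"
```

```text
[ 4.81  0.86 -0.42  2.82  0.04  5.09]
the job is handed in; nothing more can be done
None
```

All three pots now hang by their rims in the wells of their own size, and I handed the job in at about 32 s of the 112 s allowed. I moved the small pot to the board, the large pot into its well (middle), the medium pot into its well (+y end), and then the small pot from the board into its well (-y end).

- **Seating:** Each pot reached plate contact at the height worked out for a fully seated rim (TCP 0.1254, 0.1247 and 0.1252 m). The wrist force changed from carrying the pot to a 1–2 N upward push each time.
- **Position and level:** The last pictures show all three lids flat. The knobs are within about 2 mm of their hole centres, or about 3 mm for the medium pot in the side view. I judged level by eye and did not measure tilt.
- **Other items:** The thermometer looks where it was at the start, and the gripper is clear above the board.
- **Checks that disagreed:**
  - The two cameras differ by about 1–2 mm, which is within their calibration.
  - The side view put the small knob about 3 mm off in y, because a dark lug merged with it in the detection. The top view puts that knob within 2 mm of its hole centre.
- **Arm at hand-in:** It was still settling, with joint speeds up to about 5°/s, but it touched nothing.

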